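# Seat the optical cell in the photometer

## Task

Take the glass cell out of the grey tray and push it down into the photometer's sample well, upright, with its two clear sides facing along the light path (towards the lamp and the detector). Feel for the sprung seat in the well and press the cell gently onto it until the seat has given about 3 mm (never less than 2 or more than 5), then let go so that the cell stays there. Leave the beaker and flask nearby alone.

Things in the scene. Friction and masses are not known exactly. Their poses are not given: they have to be found in the camera images.
- cell_centre (a point): Glass optical cell, 24 x 24 mm square, with a blue stopper fixed on top, 102 mm tall in all, about 0.12 kg. Two opposite sides are CLEAR glass (they look along this point's +y and -y), the other two frosted white (+x, -x). Point: on the cell's axis, 51 mm above its underside, z up. It starts standing in the tray, turned at random.
- cell_cap (a point): Centre of the cell's blue stopper, the place to grip: 22 mm square, 22 mm tall, sides parallel to the cell's. On the cell's axis, 91 mm above its underside (11 mm below the top); same axes as the cell. A white line across its top runs along y, from clear side to clear side.
- photometer: Photometer head, fixed: grey base plate 100 x 236 mm, in its middle a black block 66 mm square with the square sample well, and a white housing on either side (lamp at the +y end, detector at the -y end). Nothing stands higher than 73 mm. Origin: centre of the underside. The light path runs through the well along its y axis; two yellow marks on the block show the sides it passes.
- well_mouth (a point): Centre of the sample well's open top, 70 mm above the bench; axes as the photometer. The well is 27 mm square (1.5 mm play on each side of the cell), with a 2 mm chamfer round the mouth.
- jaw_tip (a point): Nose of the sprung jaw on the well's +x side, 12 mm below the mouth. It sticks 4.5 mm into the well, with a sloping top; the cell, pushed down past it (some 2 to 12 N), shoves it aside, and from 13 mm depth on it only rubs, resisting the lowering with a steady 1 to 6 N. It keeps a released cell from sinking or rising.
- well_bottom (a point): Fixed base of the well, 62 mm below the mouth. Over it is a 22 mm square seat plate on a spring: 2.5 N per mm pressed, 8 mm travel. The plate's height was set by a screw and is not given: unpressed it lies anywhere from 25 to 49 mm below the mouth, and must be felt for.
- tray: Grey square tray lying on the bench, fixed: 130 x 130 mm, rim 12 mm high, floor 4 mm thick. Origin: centre of the underside.
- beaker_50_3: Small glass beaker, about 60 mm wide, 82 mm tall, bystander. Origin: centre of its underside.
- conical_flask: Small conical glass flask, 55 mm wide, 158 mm tall, bystander. Origin: centre of its underside.
Not all that is in view belongs to the job. What is shaped like the part that bears cell_centre but purple or red is not meant.

How it is judged:
By the outcome, as a careful person would: the job done as asked, in the order asked, and still so for the second after the job is handed in, with the robot touching nothing.
It also fails if it takes over 64 s, if anything falls off the work surface, if the arm or the gripper's body presses on something with over 40 N, if the wrist force passes 120 N, or if a joint passes its speed limit or range.

## Robot

A 6-joint arm with a two-finger parallel gripper is mounted at the origin on a cart in front of the work surface, level with it; the furniture and walls round the work are solid. World frame = base frame: x ahead of the robot, y to its left, z up, the work surface at z = 0. Lengths are in mm, angles in rad, forces in N, time in s.
With the tool pointing down it reaches from about 350 to 875 mm from the base axis. Payload 4.2 kg.
Tool frame: the origin (TCP) lies midway between the tips of the shut fingers; the grasp point (between the pads) lies 19 mm behind it; x points along the fingers, y is the direction in which the jaws open and shut, and the axes are right-handed (so a half turn about x gives the same grasp; the last joint's range is limited). The gripper opens to 85 mm and grips with 20 to 120 N. Pads are 22 mm wide; open, the fingers measure 114 mm over their backs; the gripper's body (76 mm by 85 mm) begins 54 mm behind the grasp point. The pads swing forward as they close: fully open they stand 13 mm farther back than shut.
Start: joints at [1.586, 0.385, 0.008, 0, -1.194, -0.259], TCP at [150.838, 606.504, 231.312] pointing down, gripper open.
Joint ranges: [-3.14, 3.14], [-1.21, 2.06], [-1.07, 1.41], [-3.16, 2.05], [-2.99, -0.16], [-3.1, 3.1]. Speed limits (rad/s): [2.79, 2.79, 3.14, 3.14, 3.14, 3.14].

## Interface

Orientations are given as a unit quaternion [x, y, z, w].
In Python, from bench import readout, imaging, arm gives the robot as it stands.
- The arm moves only by the tool arm_command, never from a script. Its argument "increments" is a list of rows, each a list of 3 entries, a list of its own where there are three numbers: the turn, a rotation vector about the world's x, y, z in degrees, then the shift along the world's x, y, z in mm, then the closure, from 0 (fully open) to 1 (shut). In form: [[[ax, ay, az], [tx, ty, tz], fingers], ...]. A call has exactly 5 rows; each row is the pose to reach, as a shift and turn from the pose measured when the call began; what a row does not reach only later rows make up. A row lasts 1/10 s, in which the tool goes at most 50 mm and 8.59 degrees, less where a joint would pass 70% of its speed; a pose out of reach is approached as far as the arm can. A call with a gripper value outside its range is refused whole. The fingers move at their own pace and stop on an object; the grip force is fixed at half the most. Time passes only in rows, so rows that repeat a pose let the fingers close, or fill a call up. It gives the time, the measured TCP pose, the force and the opening at its end, in the units of the state.
- readout.read_state(): the state, without advancing time (a new reading comes with each control period).
- imaging.get_image(name): name is "side" or "top" or "wrist"; returns (picture, depth): 480x640x3 uint8, blue, green, red; 480x640 float32, mm along the optical axis (not along the pixel's ray), 0 where there is no reading.
- imaging.camera_info(name): a dict with "vfov" (degrees; the focal length in pixels is half the picture's height over the tangent of half this angle, whatever the lens; pixels are square), "cx", "cy" (the principal point, pixels), "D" ([k1, k2, p1, p2, k3] as OpenCV has them; the pictures are not rectified), "eye" and "rotation" of the camera in the world; the wrist camera has in their place "T_tool_cam" (4x4, takes a point from camera to tool coordinates, whose origin is the TCP and whose axes are the tool frame's). Camera axes: x right, y down, z forward; pixel columns grow to the right and rows downward; lengths in mm; the calibration is good to about 2 mm. A picture is of the moment at which its call begins: read the wrist's pose just before it. camera_info takes no time and is no camera call.
- arm.job_done(): hands the job in, once; it reports no verdict.
The state is a dict: "clock": time; "joints": joint angles; "joint_vel": joint speeds; "joint_efforts": joint torques, N m; "position": TCP position; "ee_rot": TCP orientation; "contact_force": force on the tool from outside, world axes, zero at the start; "wrist_torque": the same for the moment, N m; "gripper_width": finger opening in mm.
Only numpy, scipy, OpenCV 4.12 (cv2) and the standard library are available. Lean on these libraries where they do the work, as an engineer would, in place of code of your own. Each camera call takes 0.05 s, during which the arm holds its last target. There are 200 camera calls.

## Working session

There is one attempt and no reset: what is moved stays moved. The work goes in short steps, Python scripts to look and compute and a tool call to move; the robot and the scene stay as the last step left them, time stands still between calls to the robot, and variables do not carry over. Pictures are saved under pics/ and viewed, about 8 in all and at most 12, crops included, and the job is handed in when it is done.

Besides the shell and the picture viewer there is one more tool, called after "Request:" by a JSON object that holds its "method" and its "body". arm_command: Moves the arm, as the interface text tells. Its arguments: {"type":"object","properties":{"increments":{"type":"array","items":{"type":"array"}}},"required":["increments"]}

```bash
mkdir -p pics; ls
cat > h.py <<'E'
import numpy as np, cv2
from bench import readout, imaging, arm
from scipy.spatial.transform import Rotation as R
def snap(n,f):
    s=readout.read_state(); p,d=imaging.get_image(n); ci=imaging.camera_info(n)
    if n=="wrist":
        T=np.eye(4);T[:3,:3]=R.from_quat(s["ee_rot"]).as_matrix();T[:3,3]=s["position"]; T=T@np.array(ci["T_tool_cam"])
    else:
        T=np.eye(4);T[:3,:3]=np.array(ci["rotation"]);T[:3,3]=ci["eye"]
    cv2.imwrite(f"pics/{f}.png",p); np.savez(f"pics/{f}.npz",d=d,T=T,D=np.array(ci["D"],float),K=np.array([[240/np.tan(np.radians(ci["vfov"])/2),0,ci["cx"]],[0,240/np.tan(np.radians(ci["vfov"])/2),ci["cy"]],[0,0,1]]))
    return s
def ray(z,u,v):
    q=cv2.undistortPoints(np.array([[[u,v]]],float),z["K"],z["D"])[0,0]
    return np.array([q[0],q[1],1.])
def at_depth(f,u,v):
    z=np.load(f"pics/{f}.npz"); r=ray(z,u,v); d=z["d"][int(round(v)),int(round(u))]
    return (z["T"]@np.append(r*d,1))[:3]
def at_z(f,u,v,h):
    z=np.load(f"pics/{f}.npz"); r=z["T"][:3,:3]@ray(z,u,v); e=z["T"][:3,3]
    return e+r*(h-e[2])/r[2]
def proj(f,P):
    z=np.load(f"pics/{f}.npz"); Ti=np.linalg.inv(z["T"])
    return cv2.projectPoints(np.atleast_2d(np.array(P,float)),cv2.Rodrigues(Ti[:3,:3])[0],Ti[:3,3],z["K"],z["D"])[0][:,0]
E
python3 - <<'E'
from h import *
for n in ["top","side","wrist"]: s=snap(n,n+"0"); ci=imaging.camera_info(n); print(n,ci.get("eye"),ci["vfov"],ci["D"])
print(s)
E
```

```text
picsTraceback (most recent call last):
  File "<stdin>", line 2, in <module>
  File "h.py", line 9, in snap
    T=np.eye(4);T[:3,:3]=np.array(ci["rotation"]);T[:3,3]=ci["eye"]
                ~^^^^^^^
ValueError: could not broadcast input array from shape (4,) into shape (3,3)
```

Rotation is a quaternion.

```bash
sed -i 's/np.array(ci\["rotation"\])/R.from_quat(ci["rotation"]).as_matrix()/' h.py
python3 - <<'E'
from h import *
for n in ["top","side","wrist"]: s=snap(n,n+"0"); ci=imaging.camera_info(n); print(n,ci.get("eye"),ci["vfov"],ci["D"],ci.get("T_tool_cam"))
print(s)
E
```

```text
top [ 251.98472742   36.48069673 1207.67523813] 43.30599717320275 [-0.19005263  0.          0.          0.          0.        ] None
side [390.77767218 839.5096379  513.41136924] 50.551800679933336 [-0.03303306  0.          0.          0.          0.        ] None
wrist None 65.96614931743274 [-0.02174296  0.          0.          0.          0.        ] [[-3.11136472e-04 -2.60808207e-01  9.65390585e-01 -1.42704357e+02]
 [ 9.99999570e-01  7.62306128e-04  5.28233899e-04  7.85063362e-01]
 [-8.73690895e-04  9.65390335e-01  2.60807858e-01 -6.51693797e+01]
 [ 0.00000000e+00  0.00000000e+00  0.00000000e+00  1.00000000e+00]]
{'clock': 0.15, 'joints': array([ 1.58560896e+00,  3.85385024e-01,  6.93393935e-03, -3.15097378e-04,
       -1.19400666e+00, -2.58627878e-01]), 'joint_vel': array([ 3.04215122e-05, -2.86984919e-03,  3.79064488e-03,  1.34487230e-03,
        1.84589044e-03, -4.25353165e-04]), 'joint_efforts': array([-2.91514843e-04, -3.92678511e+01,  1.88581896e+01,  4.18852955e+00,
       -3.37789694e-03, -2.21083052e-08]), 'position': array([150.75178857, 606.09376467, 230.47300591]), 'ee_rot': array([-0.70183119,  0.08662512,  0.70187625,  0.08543306]), 'contact_force': array([ 0.38696406,  0.49637262, -0.40153096]), 'wrist_torque': array([-0.02359816, -0.02259795, -0.00816836]), 'gripper_width': 85.0288939649497}
```

View pics/top0.png

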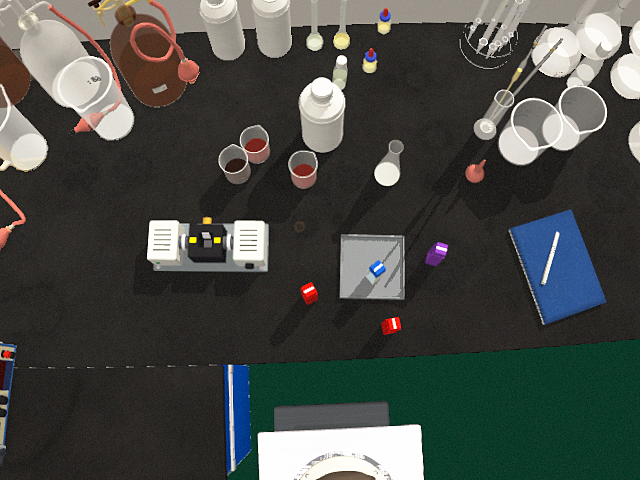

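The picture shows the photometer at (208,245), the tray at (372,267), and four cell-shaped things: blue (377,268) in the tray, purple (437,254), red (309,293) and red (391,326). The blue one fits, being in the tray with a blue stopper. I'll confirm that in a crop.

Run:
```python
from h import *
p=cv2.imread("pics/top0.png")
a=cv2.resize(p[225:310,330:420],None,fx=6,fy=6,interpolation=cv2.INTER_CUBIC)
b=cv2.resize(p[205:290,140:280],(140*5,85*5),interpolation=cv2.INTER_CUBIC)
cv2.imwrite("pics/c1.png",a);cv2.imwrite("pics/c2.png",b)
for n,u,v,h in [("cap",377,268,102),("photo",208,243,73),("tray TL",341,236,12),("tray TR",404,236,12),("tray BR",404,299,12),("tray BL",341,299,12),("flask",388,175,0),("r1",303,180,0),("red",309,293,102),("purple",437,254,102)]:
    print(n,at_z("top0",u,v,h).round(0),at_depth("top0",u,v).round(0))
```

```text
cap [450. -84. 102.] [449. -84. 107.]
photo [518. 236.  73.] [530. 245.  22.]
tray TL [535. -25.  12.] [535. -25.  12.]
tray TR [ 529. -154.   12.] [ 531. -155.    6.]
tray BR [ 400. -144.   12.] [ 402. -146.   -1.]
tray BL [407. -18.  12.] [408. -19.  -2.]
flask [ 666. -132.    0.] [ 647. -125.   54.]
r1 [663.  48.   0.] [641.  47.  62.]
red [409.  44. 102.] [409.  44. 101.]
purple [ 471. -199.  102.] [ 473. -201.   92.]
```

View pics/c1.png

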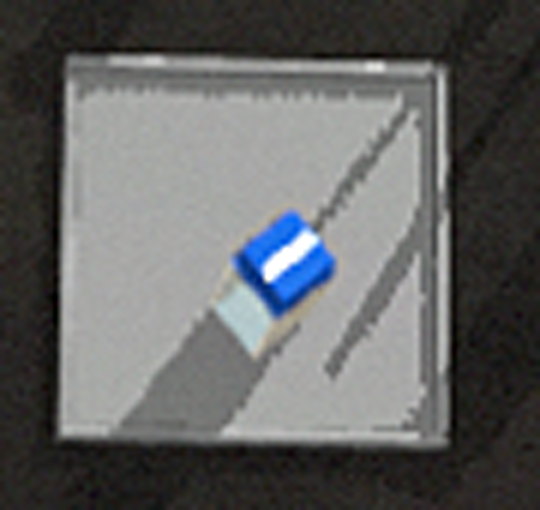

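View pics/c2.png

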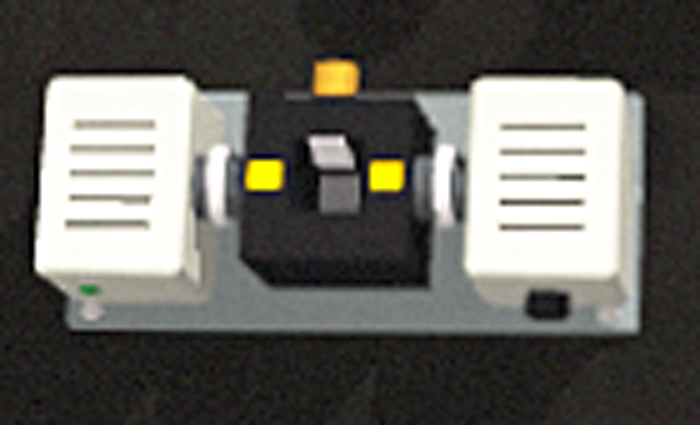

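View pics/side0.png

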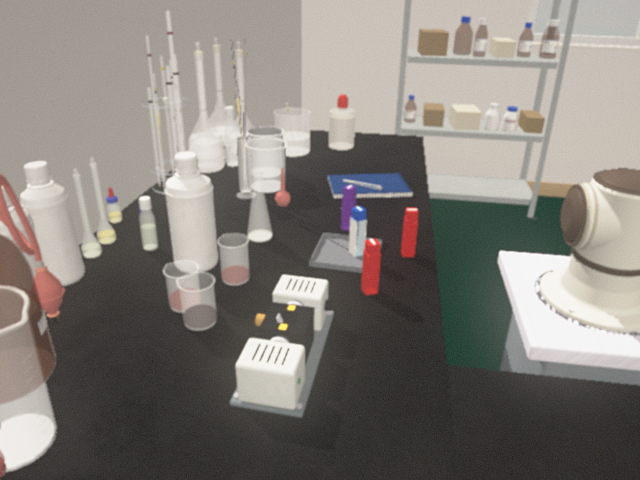

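The crop confirms it: blue stopper with a white line running (263,278)→(318,232), upright glass body, in the tray. The photometer has yellow marks at crop (265,175) and (387,175). In the side view the cell stands upright. Now the angles.

Run:
```python
from h import *
f=lambda x,y:(330+x/6-.4,225+y/6-.4); g=lambda x,y:(140+x/5-.4,205+y/5-.4)
a,b=at_z("top0",*f(263,278),102),at_z("top0",*f(318,232),102); d=a-b
print("line",a,b,np.degrees(np.arctan2(d[1],d[0])))
c=at_z("top0",*f(292,254),102); print("cap centre",c)
y1,y2=at_z("top0",*g(265,175),70),at_z("top0",*g(387,175),70); d=y1-y2; print("marks",y1,y2,(y1+y2)/2,np.degrees(np.arctan2(d[1],d[0])))
p,q=at_z("top0",*g(70,330),4),at_z("top0",*g(640,330),4); d=p-q;print("base edge",p,q,np.degrees(np.arctan2(d[1],d[0])),np.linalg.norm(d))
s=readout.read_state(); M=R.from_quat(s["ee_rot"]).as_matrix(); print(M.round(3))
T=np.array(imaging.camera_info("wrist")["T_tool_cam"]); Ti=np.linalg.inv(T)
for P in [(0,0,0),(-19,11,0),(-8,11,0)]: 
  v=(Ti@np.append(P,1))[:3]; print(P,v, v[:2]/v[2]*240/np.tan(np.radians(33))+[320,240])
```

```text
line [444.53012322 -77.12622815 102.        ] [458.20646794 -95.20728588 102.        ] 127.1035237970428
cap centre [451.65094852 -86.6372666  102.        ]
marks [527.19423444 266.74433579  70.        ] [525.07538206 218.68620716  70.        ] [526.13480825 242.71527147  70.        ] 87.47550037025849
base edge [481.42512734 361.43232231   4.        ] [471.91082287 126.68145154   4.        ] 87.67910849019302 234.94359603678564
[[-0.    -0.241 -0.97 ]
 [-0.001 -0.97   0.241]
 [-1.     0.001 -0.   ]]
(0, 0, 0) [ -0.88640145  25.69482323 154.76171472] [317.88329272 301.35867613]
(-19, 11, 0) [ 10.11950541  30.65856454 136.42510418] [347.41314558 323.05224993]
(-8, 11, 0) [ 10.11608291  27.78967426 147.04440061] [345.42481305 309.84395826]
```

Request:
{"method": "arm_command", "body": {"increments": [[[0,0,-6],[29,-28,-2],0],[[0,0,-12],[58,-56,-4],0],[[0,0,-18],[87,-84,-6],0],[[0,0,-24],[116,-112,-8],0],[[0,0,-30],[145,-140,-10],0]]}}

```text
clock: 0.7
position: [296.6, 464.8, 220.5]
ee_rot: [-0.655, 0.267, 0.655, 0.266]
contact_force: [-0.9, 0.4, -0.1]
gripper_width: 85.1
```

Request:
{"method": "arm_command", "body": {"increments": [[[0,0,-6],[29,-28,-2],0],[[0,0,-12],[58,-56,-4],0],[[0,0,-18],[87,-84,-6],0],[[0,0,-24],[116,-112,-8],0],[[0,0,-30],[145,-140,-10],0]]}}

```text
clock: 1.2
position: [442.5, 323.5, 210.4]
ee_rot: [-0.563, 0.428, 0.563, 0.427]
contact_force: [-0.0, 0.7, 0.8]
gripper_width: 85.3
```

Request:
{"method": "arm_command", "body": {"increments": [[[0,0,-6],[28,-27,-3],0],[[0,0,-12],[56,-54,-6],0],[[0,0,-18.4],[83.5,-80.5,-10],0],[[0,0,-18.4],[83.5,-80.5,-10],0],[[0,0,-18.4],[83.5,-80.5,-10],0]]}}

```text
clock: 1.7
position: [526.2, 242.2, 199.9]
ee_rot: [-0.487, 0.513, 0.488, 0.512]
contact_force: [-0.3, -0.3, 0.3]
gripper_width: 85.4
```

Run:
```python
from h import *
s=snap("wrist","w1"); print(s["position"],R.from_quat(s["ee_rot"]).as_matrix().round(4).tolist(),s["contact_force"])
```

```text
[526.23644247 242.17349503 199.85379818] [[-0.0025, -0.9987, 0.051], [-0.0005, 0.051, 0.9987], [-1.0, 0.0025, -0.0006]] [-0.31485615 -0.31039221  0.32257099]
```

View pics/w1.png

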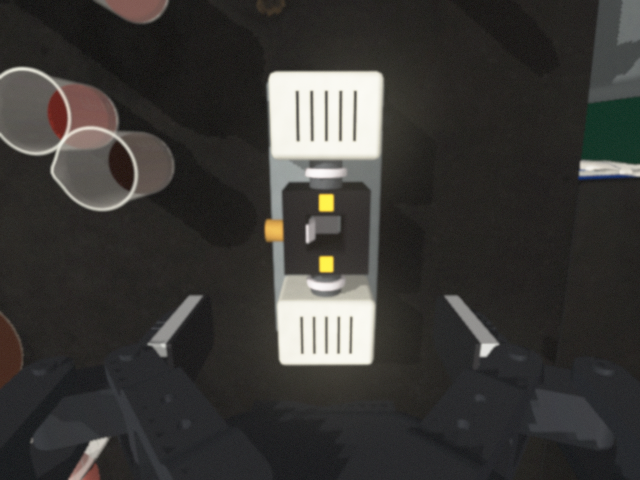

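The wrist view shows the block at about (283–371, 183–275), the yellow marks at (326,203) and (326,264), the well between them, and the orange jaw stub to the left (+x). I'll enlarge it.

Run:
```python
from h import *
p=cv2.imread("pics/w1.png"); c=p[170:290,260:390]
c=cv2.convertScaleAbs(c,alpha=1.6,beta=25)
cv2.imwrite("pics/w1c.png",cv2.resize(c,None,fx=5,fy=5,interpolation=cv2.INTER_CUBIC)[:600])
m=cv2.inRange(p,(0,150,180),(90,255,255)); n,l,st,ce=cv2.connectedComponentsWithStats(m)
P=[]
for i in range(1,n):
  if st[i,4]>60: w=at_z("w1",*ce[i],70); P.append(w); print(st[i],ce[i],w)
print(np.mean(P,0),np.degrees(np.arctan2(*(P[0]-P[1])[[1,0]])))
```

```text
[319 194  15  17 249] [325.94779116 202.06024096] [521.69069199 220.1137259   70.        ]
[266 221  16  18 209] [273.5215311  229.81818182] [562.38621836 239.27265426  70.        ]
[319 256  14  16 216] [325.67592593 263.52314815] [524.21467172 268.16134056  70.        ]
[536.09719403 242.51590691  70.        ] -154.78954930344497
```

View pics/w1c.png

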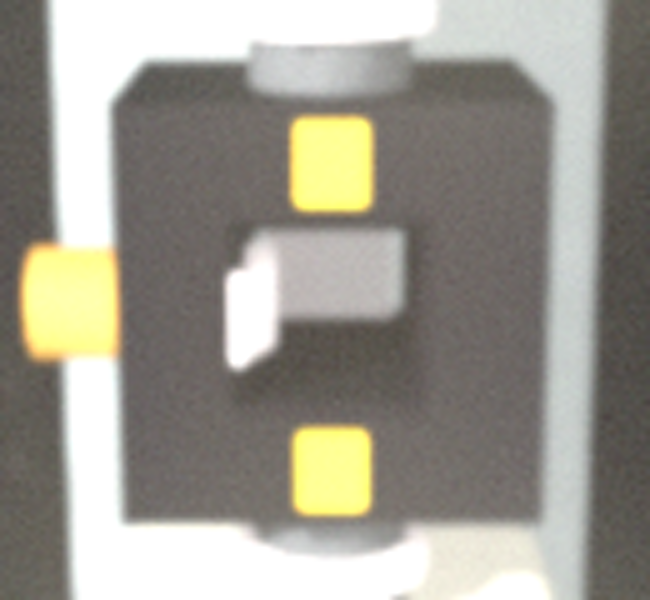

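Crop: the block is symmetric about x≈332 and the marks at (332,163) and (332,471), so the present yaw (87.1°) lines up. The pale seat plate at (340,270) and the jaw at (250,310) are visible. Next I go over the cell, turned +40°.

Request:
{"method": "arm_command", "body": {"increments": [[[0,0,4.5],[-8,-36.5,0],0],[[0,0,9],[-17,-73,0],0],[[0,0,13.5],[-25,-109.5,0],0],[[0,0,18],[-33,-146,0],0],[[0,0,22.5],[-42,-182.5,0],0]]}}

```text
clock: 2.25
position: [482.9, 60.4, 200.6]
ee_rot: [-0.579, 0.406, 0.58, 0.405]
contact_force: [-0.2, -0.4, -0.1]
gripper_width: 85.4
```

Request:
{"method": "arm_command", "body": {"increments": [[[0,0,4.5],[-8,-36.5,0],0],[[0,0,9],[-17,-73,0],0],[[0,0,13.5],[-25,-109.5,0],0],[[0,0,17.5],[-33,-146,0],0],[[0,0,17.5],[-33,-146,0],0]]}}

```text
clock: 2.75
position: [448.5, -87.2, 201.0]
ee_rot: [-0.634, 0.313, 0.634, 0.312]
contact_force: [-0.7, 0.4, 0.5]
gripper_width: 84.9
```

Run:
```python
from h import *
s=snap("wrist","w2"); print(s["position"],R.from_quat(s["ee_rot"]).as_matrix().round(4).tolist(),s["contact_force"])
z=np.load("pics/w1.npz")
for u,v in [(328,224),(322,224),(334,224),(300,215),(355,250)]: print("w1",u,v,at_depth("w1",u,v).round(1))
p=cv2.imread("pics/w2.png")
u,v=proj("w2",[450.9,-86.2,106])[0]; print(u,v)
u,v=int(u),int(v); cv2.imwrite("pics/w2c.png",cv2.resize(p[v-50:v+50,u-60:u+60],None,fx=6,fy=6,interpolation=cv2.INTER_CUBIC)); print("origin",u-60,v-50)
```

```text
[448.54743486 -87.20838124 200.97879309] [[-0.0006, -0.7934, -0.6087], [-0.0007, -0.6087, 0.7934], [-1.0, 0.0009, -0.0002]] [-0.73616021  0.40160737  0.46125619]
w1 328 224 [520.7 247.4  22.9]
w1 322 224 [526.  246.8  24.6]
w1 334 224 [515.4 247.7  22.6]
w1 300 215 [541.7 229.1  68.9]
w1 355 250 [501.1 258.5  69.5]
317.39786746804646 241.51234597576735
origin 257 191
```

View pics/w2c.png

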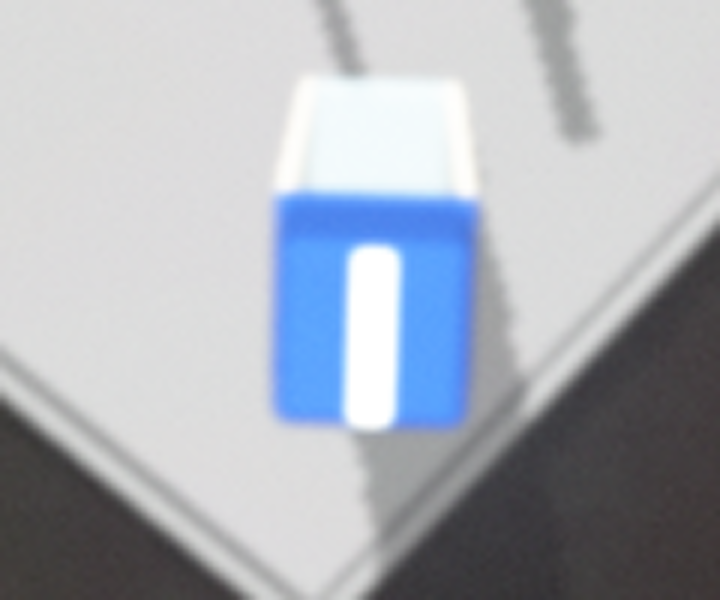

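Crop: the cap's top-face centre is near (373,334). Its line runs (375,247)→(370,428), with the frosted sides left and right (towards the jaws).

Run:
```python
from h import *
g=lambda x,y:(257+x/6-.4,191+y/6-.4)
for h in (106,):
  a,b=at_z("w2",*g(375,247),h),at_z("w2",*g(370,428),h);d=b-a; print("line",a,b,np.linalg.norm(d),np.degrees(np.arctan2(d[1],d[0])))
  C=[at_z("w2",*g(x,y),h) for x,y in [(280,238),(476,238),(467,428),(276,422)]]; print(np.mean(C,0),[np.linalg.norm(C[i]-C[i-1]).round(1) for i in range(4)])
print(at_depth("w2",*g(300,330)))
```

```text
line [454.06106397 -92.2039433  106.        ] [441.7481512  -75.16503154 106.        ] 21.022186723145417 125.85319027186947
[448.12250719 -84.38490364 106.        ] [np.float64(21.3), np.float64(21.6), np.float64(22.1), np.float64(21.5)]
[455.03627236 -79.78817589 106.9369781 ]
```

Size 21–22 mm and top height 107 agree with the cap. The wrist and top cameras differ by about (−3,+2) mm, the same at both places, so I take that as top-camera bias. Going down on the cap.

Request:
{"method": "arm_command", "body": {"increments": [[[0,0,-1.2],[-0.5,3,-20],0],[[0,0,-1.2],[-0.5,3,-50],0],[[0,0,-1.2],[-0.5,3,-80],0],[[0,0,-1.2],[-0.5,3,-105],0],[[0,0,-1.2],[-0.5,3,-124],0]]}}

```text
clock: 3.3
position: [448.7, -81.4, 75.8]
ee_rot: [-0.631, 0.319, 0.631, 0.318]
contact_force: [0.1, 0.4, 0.5]
gripper_width: 85.6
```

Request:
{"method": "arm_command", "body": {"increments": [[[0,0,0],[0,0,0],0.5],[[0,0,0],[0,0,0],0.7],[[0,0,0],[0,0,0],1],[[0,0,0],[0,0,0],1],[[0,0,0],[0,0,0],1]]}}

```text
clock: 3.8
position: [449.5, -81.2, 77.1]
ee_rot: [0.632, -0.318, -0.631, -0.319]
contact_force: [-0.3, 0.7, 5.1]
gripper_width: 22.2
```

Request:
{"method": "arm_command", "body": {"increments": [[[0,0,0],[0,0,0],1],[[0,0,0],[0,0,0],1],[[0,0,0],[0,0,0],1],[[0,0,0],[0,0,0],1],[[0,0,0],[0,0,0],1]]}}

```text
clock: 4.3
position: [449.5, -81.3, 77.2]
ee_rot: [0.632, -0.318, -0.631, -0.319]
contact_force: [-0.6, -0.0, 1.1]
gripper_width: 22.2
```

Request:
{"method": "arm_command", "body": {"increments": [[[0,0,0],[0,0,15],1],[[0,0,0],[0,0,40],1],[[0,0,0],[0,0,70],1],[[0,0,0],[0,0,95],1],[[0,0,0],[0,0,108],1]]}}

```text
clock: 4.8
position: [450.3, -81.3, 187.2]
ee_rot: [0.633, -0.318, -0.63, -0.319]
contact_force: [0.6, 0.8, -1.9]
gripper_width: 21.9
```

Run:
```python
from h import *
s=snap("wrist","w3"); M=R.from_quat(s["ee_rot"]).as_matrix(); print(s["position"],M.round(4).tolist(),s["contact_force"],s["gripper_width"],np.degrees(np.arctan2(M[1,2],M[0,2])))
```

```text
[450.31880908 -81.25436425 187.20075028] [[0.005, -0.8041, -0.5945], [-0.0002, -0.5945, 0.8041], [-1.0, -0.0039, -0.0031]] [ 0.61149561  0.75805611 -1.90760244] 21.91571361482854 126.47811821485095
```

View pics/w3.png

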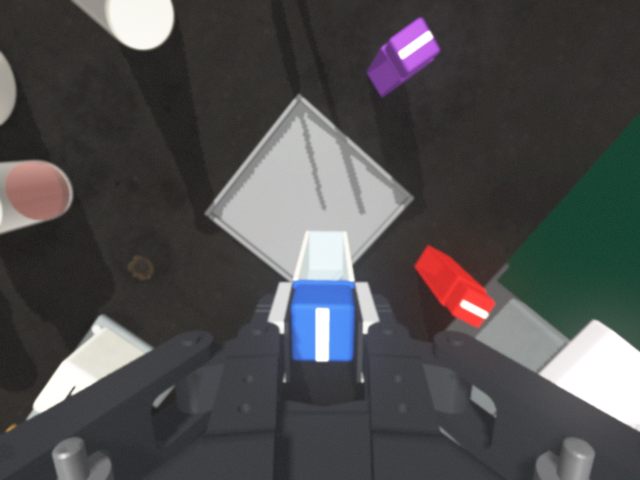

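The cell is held upright between the pads: cap top about (323,330), underside front edge near (308–346, 232), tray empty. Next I measure the cell in the tool frame.

Run:
```python
from h import *
z=np.load("pics/w3.npz"); T=np.array(imaging.camera_info("wrist")["T_tool_cam"]);
def tl(u,v):
    r=ray(z,u,v); return (T@np.append(r*z["d"][int(v),int(u)],1))[:3].round(1)
for v in (234,240,250,260,270,278,286,292,298,304,310,320,335,350,356): print(v,[tl(u,v).tolist() for u in (312,327,342)])
p=cv2.imread("pics/w3.png")
cv2.imwrite("pics/w3c.png",cv2.resize(p[225:370,270:380],None,fx=4,fy=4,interpolation=cv2.INTER_CUBIC))
```

```text
234 [[66.2, -5.3, -13.1], [68.1, 3.5, -12.6], [67.4, 12.3, -12.8]]
240 [[53.6, -4.9, -12.8], [53.8, 3.3, -12.8], [52.7, 11.5, -13.1]]
250 [[34.2, -4.4, -12.9], [34.2, 3.1, -12.9], [34.9, 10.7, -12.7]]
260 [[17.5, -3.9, -13.1], [17.2, 3.0, -13.2], [17.5, 9.8, -13.2]]
270 [[4.5, -3.5, -13.0], [4.4, 2.8, -13.0], [4.5, 9.1, -13.0]]
278 [[-4.9, -3.2, -13.0], [-5.4, 2.7, -13.2], [-5.2, 8.7, -13.1]]
286 [[-12.4, -3.0, -12.6], [-11.1, 2.7, -12.1], [-11.4, 8.4, -12.3]]
292 [[-18.8, -2.8, -12.9], [-18.7, 2.6, -12.9], [-17.9, 8.0, -12.6]]
298 [[-23.3, -2.7, -12.6], [-24.0, 2.5, -12.9], [-22.9, 7.8, -12.4]]
304 [[-28.1, -2.6, -12.6], [-27.6, 2.5, -12.3], [-27.8, 7.5, -12.4]]
310 [[-28.7, -2.6, -10.6], [-29.1, 2.5, -10.8], [-30.0, 7.4, -11.3]]
320 [[-28.0, -2.6, -6.6], [-30.0, 2.5, -7.6], [-29.9, 7.5, -7.5]]
335 [[-28.4, -2.7, -1.1], [-30.1, 2.5, -2.1], [-30.3, 7.6, -2.1]]
350 [[-28.6, -2.7, 4.6], [-29.4, 2.5, 4.2], [-29.0, 7.7, 4.4]]
356 [[-29.1, -2.7, 6.7], [-29.7, 2.5, 6.3], [-29.3, 7.7, 6.6]]
```

View pics/w3c.png

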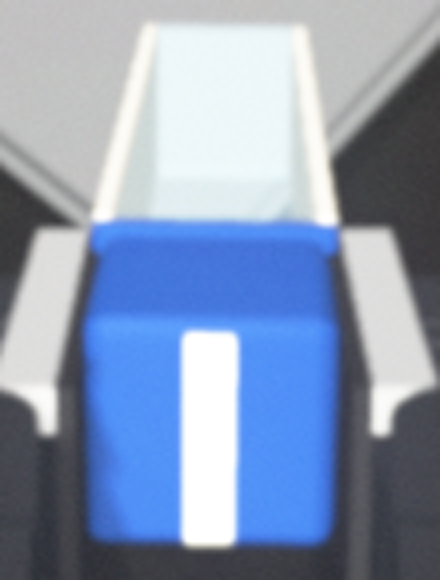

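The front face lies at tool z −13.0 (axis −1.0) and the underside at tool x +72.5. The apparent sideways drift of 1→3.4 mm is probably camera yaw error. I'll settle alignment by viewing the cell's foot against the well mouth in one picture.

Request:
{"method": "arm_command", "body": {"increments": [[[0,0,-4.4],[8,36,0],1],[[0,0,-8.8],[17,72,0],1],[[0,0,-13.2],[25,108,0],1],[[0,0,-17.6],[33,144,0],1],[[0,0,-22],[42,180,0],1]]}}

```text
clock: 5.35
position: [492.7, 100.0, 187.5]
ee_rot: [0.561, -0.434, -0.556, -0.434]
contact_force: [0.5, 0.4, -0.8]
gripper_width: 21.8
```

Request:
{"method": "arm_command", "body": {"increments": [[[0,0,-4.4],[8,36,0],1],[[0,0,-8.8],[17,72,0],1],[[0,0,-13.2],[25,108,0],1],[[0,0,-17.3],[33,146,-5],1],[[0,0,-17.3],[33,146,-15],1]]}}

```text
clock: 5.85
position: [526.9, 250.2, 171.3]
ee_rot: [-0.49, 0.512, 0.485, 0.513]
contact_force: [-0.5, -1.0, -0.9]
gripper_width: 21.9
```

Run:
```python
from h import *
s=readout.read_state(); M=R.from_quat(s["ee_rot"]).as_matrix(); print(s["position"],M.round(4).tolist(),np.degrees(np.arctan2(M[1,2],M[0,2])))
```

```text
[526.85536931 250.19352982 171.3134271 ] [[0.0058, -0.9988, 0.0492], [-0.0038, 0.0491, 0.9988], [-1.0, -0.0059, -0.0035]] 87.18203402966746
```

Request:
{"method": "arm_command", "body": {"increments": [[[0.2,0.3,0],[-2,-5,-5],1],[[0.2,0.3,0],[-2,-5,-11],1],[[0.2,0.3,0],[-2,-5,-11],1],[[0.2,0.3,0],[-2,-5,-11],1],[[0.2,0.3,0],[-2,-5,-11],1]]}}

```text
clock: 6.35
position: [525.2, 244.7, 161.0]
ee_rot: [-0.488, 0.512, 0.487, 0.513]
contact_force: [0.9, 0.2, -1.0]
gripper_width: 22.0
```

Run:
```python
from h import *
s=snap("wrist","w4"); M=R.from_quat(s["ee_rot"]).as_matrix(); print(s["position"],M.round(4).tolist(),np.degrees(np.arctan2(M[1,2],M[0,2])),s["contact_force"])
p=cv2.imread("pics/w4.png")
cv2.imwrite("pics/w4c.png",cv2.resize(cv2.convertScaleAbs(p[150:290,240:410],alpha=1.5,beta=25),None,fx=4,fy=4,interpolation=cv2.INTER_CUBIC))
```

```text
[525.15798733 244.67397361 160.97093054] [[0.0015, -0.9988, 0.0499], [0.0003, 0.0499, 0.9988], [-1.0, -0.0015, 0.0004]] 87.1421558313364 [ 0.85805145  0.1648502  -1.03021267]
```

View pics/w4c.png

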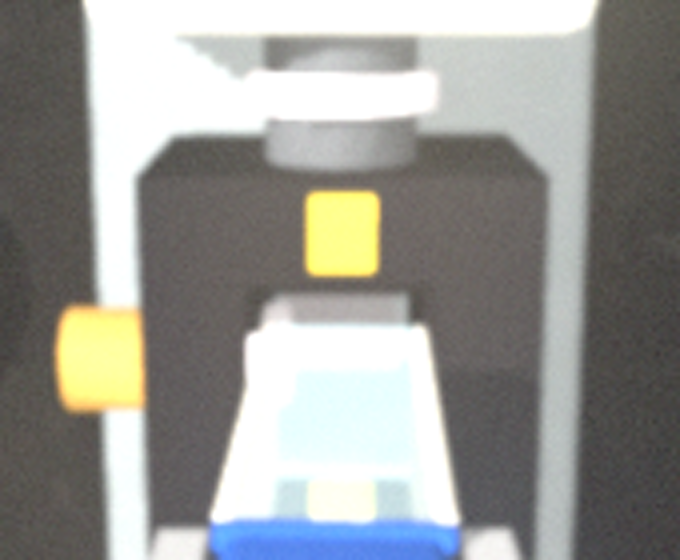

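Run:
```python
from h import *
g=lambda x,y:(240+x/4-.4,150+y/4-.4)
L,Rr=at_z("w4",*g(246,326),88.5),at_z("w4",*g(427,326),88.5); print("foot",L,Rr,(L+Rr)/2,np.linalg.norm(L-Rr))
m=at_z("w4",*g(342.5,234),70); print("mark",m)
a,b=at_z("w4",*g(138,176),70),at_z("w4",*g(549,176),70); print("front edge",a,b,(a+b)/2,np.linalg.norm(a-b))
u=np.array([.0499,.9988]) 
foot=((L+Rr)/2)[:2]+12*u
for n,q,d in(("mark",m,24),("edge",(a+b)/2,33)):
  w=q[:2]+d*u; print(n,"well",w,"shift needed",w-foot)
s=np.array([525.158,244.674])-1.0*u; print("cell by TCP",s,"foot by cam",foot)
```

```text
foot [536.76811101 230.13398139  88.5       ] [509.70432212 231.45255778  88.5       ] [523.23621656 230.79326958  88.5       ] 27.095891065243688
mark [521.75207769 220.23388063  70.        ]
front edge [553.66175274 209.35473272  70.        ] [488.65053268 212.52885854  70.        ] [521.15614271 210.94179563  70.        ] 65.0886611380602
mark well [522.94967769 244.20508063] shift needed [-0.88533887  1.42621105]
edge well [522.80284271 243.90219563] shift needed [-1.03217385  1.12332605]
cell by TCP [525.1081 243.6752] foot by cam [523.83501656 242.77886958]
```

The yellow near mark is at (342,234) and the block is symmetric about x≈343. The foot's right edge is at 427. Its left edge merges with the white jaw, so I place it by w3 at about 270. Correction: about +1.2 in x and +0.9 in y. Then down to the mouth.

Request:
{"method": "arm_command", "body": {"increments": [[[0,0,0],[1.2,0.9,-4],1],[[0,0,0],[1.2,0.9,-9],1],[[0,0,0],[1.2,0.9,-14],1],[[0,0,0],[1.2,0.9,-18],1],[[0,0,0],[1.2,0.9,-20],1]]}}

```text
clock: 6.9
position: [526.0, 245.6, 140.2]
ee_rot: [-0.488, 0.512, 0.487, 0.512]
contact_force: [-0.4, 0.1, -1.5]
gripper_width: 22.1
```

Request:
{"method": "arm_command", "body": {"increments": [[[0,0,0],[0,0,-1],1],[[0,0,0],[0,0,-2],1],[[0,0,0],[0,0,-3],1],[[0,0,0],[0,0,-4],1],[[0,0,0],[0,0,-4],1]]}}

```text
clock: 7.4
position: [525.5, 245.5, 136.3]
ee_rot: [-0.487, 0.512, 0.487, 0.512]
contact_force: [-2.0, 0.5, 2.4]
gripper_width: 21.8
```

Request:
{"method": "arm_command", "body": {"increments": [[[0,0,0],[-0.4,0,-1],1],[[0,0,0],[-0.4,0,-2],1],[[0,0,0],[-0.4,0,-3],1],[[0,0,0],[-0.4,0,-4],1],[[0,0,0],[-0.4,0,-4],1]]}}

```text
clock: 7.9
position: [524.8, 245.4, 132.2]
ee_rot: [-0.487, 0.513, 0.487, 0.512]
contact_force: [-3.8, -0.4, 3.9]
gripper_width: 21.5
```

Request:
{"method": "arm_command", "body": {"increments": [[[0,0,0],[0,0,-1],1],[[0,0,0],[0,0,-2],1],[[0,0,0],[0,0,-3],1],[[0,0,0],[0,0,-4],1],[[0,0,0],[0,0,-4],1]]}}

```text
clock: 8.4
position: [524.6, 245.2, 127.5]
ee_rot: [-0.487, 0.513, 0.487, 0.512]
contact_force: [-2.8, 0.1, 1.1]
gripper_width: 22.1
```

Request:
{"method": "arm_command", "body": {"increments": [[[0,0,0],[0,0,-2],1],[[0,0,0],[0,0,-4],1],[[0,0,0],[0,0,-6],1],[[0,0,0],[0,0,-6],1],[[0,0,0],[0,0,-6],1]]}}

```text
clock: 8.9
position: [524.5, 245.1, 121.1]
ee_rot: [-0.487, 0.513, 0.487, 0.511]
contact_force: [-3.3, 0.5, -2.0]
gripper_width: 21.6
```

Run:
```python
from h import *
for i in range(1):
  s=readout.read_state(); M=R.from_quat(s["ee_rot"]).as_matrix(); print(s["position"],s["contact_force"],s["wrist_torque"],s["gripper_width"],M[:,0].round(4))
```

```text
[524.49929828 245.12886792 121.05876491] [-3.27583872  0.54526373 -2.02670536] [0.10184414 0.88054513 0.02661868] 21.63154923494076 [-0.0023 -0.0015 -1.    ]
```

Request:
{"method": "arm_command", "body": {"increments": [[[0,0,0],[0,0,-0.5],1],[[0,0,0],[0,0,-1],1],[[0,0,0],[0,0,-1.5],1],[[0,0,0],[0,0,-2],1],[[0,0,0],[0,0,-2],1]]}}

```text
clock: 9.4
position: [524.6, 245.2, 119.1]
ee_rot: [-0.487, 0.513, 0.487, 0.512]
contact_force: [-3.7, 0.7, 2.1]
gripper_width: 21.6
```

Request:
{"method": "arm_command", "body": {"increments": [[[0,0,0],[0,0,-0.5],1],[[0,0,0],[0,0,-1],1],[[0,0,0],[0,0,-1.5],1],[[0,0,0],[0,0,-2],1],[[0,0,0],[0,0,-2],1]]}}

```text
clock: 9.9
position: [524.5, 245.2, 117.0]
ee_rot: [-0.487, 0.513, 0.487, 0.511]
contact_force: [-3.6, -0.0, 1.9]
gripper_width: 22.1
```

Request:
{"method": "arm_command", "body": {"increments": [[[0,0,0],[0,0,-0.5],1],[[0,0,0],[0,0,-1],1],[[0,0,0],[0,0,-1.5],1],[[0,0,0],[0,0,-2],1],[[0,0,0],[0,0,-2],1]]}}

```text
clock: 10.4
position: [524.6, 245.2, 114.9]
ee_rot: [-0.487, 0.513, 0.487, 0.511]
contact_force: [-3.3, 0.7, 1.5]
gripper_width: 21.8
```

Request:
{"method": "arm_command", "body": {"increments": [[[0,0,0],[0,0,-0.5],1],[[0,0,0],[0,0,-1],1],[[0,0,0],[0,0,-1.5],1],[[0,0,0],[0,0,-2],1],[[0,0,0],[0,0,-2],1]]}}

```text
clock: 10.9
position: [524.5, 245.2, 112.8]
ee_rot: [-0.487, 0.513, 0.487, 0.511]
contact_force: [-3.2, 0.1, 1.9]
gripper_width: 22.3
```

Request:
{"method": "arm_command", "body": {"increments": [[[0,0,0],[0,0,-0.5],1],[[0,0,0],[0,0,-1],1],[[0,0,0],[0,0,-1.5],1],[[0,0,0],[0,0,-2],1],[[0,0,0],[0,0,-2],1]]}}

```text
clock: 11.4
position: [524.5, 245.2, 110.7]
ee_rot: [-0.487, 0.513, 0.487, 0.511]
contact_force: [-2.9, 0.1, 2.1]
gripper_width: 21.9
```

Request:
{"method": "arm_command", "body": {"increments": [[[0,0,0],[0,0,-0.5],1],[[0,0,0],[0,0,-1],1],[[0,0,0],[0,0,-1.5],1],[[0,0,0],[0,0,-2],1],[[0,0,0],[0,0,-2],1]]}}

```text
clock: 11.9
position: [524.5, 245.2, 108.6]
ee_rot: [-0.487, 0.513, 0.487, 0.511]
contact_force: [-3.8, 0.0, 1.9]
gripper_width: 22.1
```

Request:
{"method": "arm_command", "body": {"increments": [[[0,0,0],[0,0,-0.5],1],[[0,0,0],[0,0,-1],1],[[0,0,0],[0,0,-1.5],1],[[0,0,0],[0,0,-2],1],[[0,0,0],[0,0,-2],1]]}}

```text
clock: 12.4
position: [524.5, 245.2, 106.5]
ee_rot: [-0.487, 0.513, 0.488, 0.511]
contact_force: [-2.9, -0.4, 1.1]
gripper_width: 21.7
```

Request:
{"method": "arm_command", "body": {"increments": [[[0,0,0],[0,0,-0.5],1],[[0,0,0],[0,0,-1],1],[[0,0,0],[0,0,-1.5],1],[[0,0,0],[0,0,-2],1],[[0,0,0],[0,0,-2],1]]}}

```text
clock: 12.9
position: [524.5, 245.2, 104.4]
ee_rot: [-0.487, 0.513, 0.488, 0.511]
contact_force: [-3.1, 0.4, 1.3]
gripper_width: 22.0
```

Request:
{"method": "arm_command", "body": {"increments": [[[0,0,0],[0,0,-0.5],1],[[0,0,0],[0,0,-1],1],[[0,0,0],[0,0,-1.5],1],[[0,0,0],[0,0,-2],1],[[0,0,0],[0,0,-2],1]]}}

```text
clock: 13.4
position: [524.5, 245.2, 102.3]
ee_rot: [-0.487, 0.513, 0.488, 0.511]
contact_force: [-3.0, 0.4, 1.7]
gripper_width: 21.9
```

Request:
{"method": "arm_command", "body": {"increments": [[[0,0,0],[0,0,-0.4],1],[[0,0,0],[0,0,-0.8],1],[[0,0,0],[0,0,-1.2],1],[[0,0,0],[0,0,-1.5],1],[[0,0,0],[0,0,-1.5],1]]}}

```text
clock: 13.9
position: [524.5, 245.2, 100.7]
ee_rot: [-0.487, 0.513, 0.488, 0.511]
contact_force: [-3.8, 0.6, 2.1]
gripper_width: 22.0
```

Request:
{"method": "arm_command", "body": {"increments": [[[0,0,0],[0,0,-0.4],1],[[0,0,0],[0,0,-0.8],1],[[0,0,0],[0,0,-1.2],1],[[0,0,0],[0,0,-1.5],1],[[0,0,0],[0,0,-1.5],1]]}}

```text
clock: 14.4
position: [524.5, 245.2, 99.2]
ee_rot: [-0.487, 0.513, 0.488, 0.511]
contact_force: [-4.3, -0.3, 2.1]
gripper_width: 22.0
```

Request:
{"method": "arm_command", "body": {"increments": [[[0,0,0],[0,0,-0.3],1],[[0,0,0],[0,0,-0.6],1],[[0,0,0],[0,0,-0.8],1],[[0,0,0],[0,0,-1],1],[[0,0,0],[0,0,-1],1]]}}

```text
clock: 14.9
position: [524.5, 245.2, 98.1]
ee_rot: [-0.487, 0.513, 0.488, 0.511]
contact_force: [-3.8, -0.0, 2.3]
gripper_width: 21.8
```

Request:
{"method": "arm_command", "body": {"increments": [[[0,0,0],[0,0,-0.3],1],[[0,0,0],[0,0,-0.6],1],[[0,0,0],[0,0,-0.8],1],[[0,0,0],[0,0,-1],1],[[0,0,0],[0,0,-1],1]]}}

```text
clock: 15.4
position: [524.5, 245.2, 97.1]
ee_rot: [-0.487, 0.513, 0.488, 0.511]
contact_force: [-3.7, 0.4, 2.9]
gripper_width: 21.5
```

Request:
{"method": "arm_command", "body": {"increments": [[[0,0,0],[0,0,-0.3],1],[[0,0,0],[0,0,-0.6],1],[[0,0,0],[0,0,-0.8],1],[[0,0,0],[0,0,-1],1],[[0,0,0],[0,0,-1],1]]}}

```text
clock: 15.9
position: [524.5, 245.2, 96.2]
ee_rot: [-0.487, 0.513, 0.488, 0.511]
contact_force: [-3.8, 0.5, 3.9]
gripper_width: 22.0
```

Request:
{"method": "arm_command", "body": {"increments": [[[0,0,0],[0,0,-0.3],1],[[0,0,0],[0,0,-0.6],1],[[0,0,0],[0,0,-0.8],1],[[0,0,0],[0,0,-1],1],[[0,0,0],[0,0,-1],1]]}}

```text
clock: 16.4
position: [524.5, 245.2, 95.4]
ee_rot: [-0.487, 0.513, 0.488, 0.511]
contact_force: [-5.4, 0.8, 4.1]
gripper_width: 21.8
```

Request:
{"method": "arm_command", "body": {"increments": [[[0,0,0],[0,0,-0.3],1],[[0,0,0],[0,0,-0.6],1],[[0,0,0],[0,0,-0.8],1],[[0,0,0],[0,0,-1],1],[[0,0,0],[0,0,-1],1]]}}

```text
clock: 16.9
position: [524.6, 245.2, 94.8]
ee_rot: [-0.487, 0.513, 0.488, 0.511]
contact_force: [-5.0, -0.2, 6.5]
gripper_width: 22.2
```

Run:
```python
from h import *
s=readout.read_state(); print(s["position"],s["contact_force"],s["wrist_torque"])
T=np.array(imaging.camera_info("wrist")["T_tool_cam"])
snap("wrist","w5")
for f in ("w3","w4","w5"):
  z=np.load(f"pics/{f}.npz")
  print(f,[np.median([(T@np.append(ray(z,u,v)*z["d"][v,u],1))[k] for u in range(305,342) for v in range(318,352)]).round(2) for k in (0,2)])
p=cv2.imread("pics/w5.png"); cv2.imwrite("pics/w5c.png",cv2.resize(p[200:380,220:430],None,fx=3,fy=3,interpolation=cv2.INTER_CUBIC))
```

```text
[524.56507681 245.2366716   94.83942419] [-4.97832891 -0.24465861  6.45896051] [-2.58459310e-02  1.64164927e+00 -9.01518952e-04]
w3 [np.float64(-29.08), np.float64(-2.37)]
w4 [np.float64(-29.06), np.float64(-2.43)]
w5 [np.float64(-29.11), np.float64(-2.37)]
```

The depth on the cap top shows no slip in the grip (−29.1 throughout). The force is rising, so the seat was met at about TCP z 96.5. I'll press on in small steps and fit it.

Request:
{"method": "arm_command", "body": {"increments": [[[0,0,0],[0,0,-0.3],1],[[0,0,0],[0,0,-0.6],1],[[0,0,0],[0,0,-0.8],1],[[0,0,0],[0,0,-1],1],[[0,0,0],[0,0,-1],1]]}}

```text
clock: 17.45
position: [524.5, 245.2, 94.4]
ee_rot: [-0.487, 0.513, 0.487, 0.511]
contact_force: [-4.9, -0.1, 7.5]
gripper_width: 22.3
```

Request:
{"method": "arm_command", "body": {"increments": [[[0,0,0],[0,0,-0.3],1],[[0,0,0],[0,0,-0.6],1],[[0,0,0],[0,0,-0.8],1],[[0,0,0],[0,0,-1],1],[[0,0,0],[0,0,-1],1]]}}

```text
clock: 17.95
position: [524.6, 245.2, 94.2]
ee_rot: [-0.487, 0.513, 0.487, 0.511]
contact_force: [-4.7, 0.3, 8.4]
gripper_width: 22.1
```

Request:
{"method": "arm_command", "body": {"increments": [[[0,0,0],[0,0,-0.6],1],[[0,0,0],[0,0,-1.2],1],[[0,0,0],[0,0,-1.7],1],[[0,0,0],[0,0,-1.7],1],[[0,0,0],[0,0,-1.7],1]]}}

```text
clock: 18.45
position: [524.6, 245.3, 93.4]
ee_rot: [-0.488, 0.513, 0.487, 0.511]
contact_force: [-5.5, -0.7, 9.1]
gripper_width: 21.9
```

Run:
```python
from h import *
s=readout.read_state(); print(s["position"],s["contact_force"],R.from_quat(s["ee_rot"]).as_matrix()[:,0].round(4))
z=np.array([94.84,94.4,94.2,s["position"][2]]);f=np.array([6.46,7.5,8.4,s["contact_force"][2]])
print(np.polyfit(z,f,1), z+(f-1.8)/2.5)
```

```text
[524.59652856 245.27712581  93.4301822 ] [-5.50421018 -0.72993807  9.09575754] [-0.0012 -0.0015 -1.    ]
[ -1.84400255 181.60133317] [96.704      96.68       96.84       96.34848522]
```

Three measures agree: the seat was met at z≈96.6 and has given about 3.1 mm (2.9 by force). Letting go, with the arm target held so that it doesn't lift.

Request:
{"method": "arm_command", "body": {"increments": [[[0,0,0],[0,0,-1.0],0.5],[[0,0,0],[0,0,-0.8],0.5],[[0,0,0],[0,0,0],0.5],[[0,0,0],[0,0,0],0.5],[[0,0,0],[0,0,0],0.5]]}}

```text
clock: 18.95
position: [524.9, 245.3, 93.3]
ee_rot: [-0.488, 0.513, 0.487, 0.512]
contact_force: [-1.0, 0.7, -0.9]
gripper_width: 42.3
```

Run:
```python
from h import *
s=snap("wrist","w6"); print(s["position"],s["contact_force"],s["gripper_width"])
for f in ("w5","w6"):
  print(f,np.median([at_depth(f,u,v)[2] for u in range(305,342,3) for v in range(318,352,3)]))
p=cv2.imread("pics/w6.png"); cv2.imwrite("pics/w6c.png",cv2.resize(p[180:400,200:450],None,fx=2.5,fy=2.5))
```

```text
[524.89107668 245.33112961  93.29518575] [-1.00857947  0.70106563 -0.93881993] 42.29795478410367
w5 123.99056071801687
w6 123.97356033560101
```

The depth suggests the cell may have risen about 1.5 mm on release, so I'm checking more carefully before withdrawing.

Run:
```python
from h import *
T=np.array(imaging.camera_info("wrist")["T_tool_cam"])
for f in ("w3","w4","w5","w6"):
  z=np.load(f"pics/{f}.npz"); p=cv2.imread(f"pics/{f}.png"); hsv=cv2.cvtColor(p,cv2.COLOR_BGR2HSV)
  m=cv2.inRange(hsv,(100,120,60),(125,255,255)); x,y,w,h=cv2.boundingRect(max(cv2.findContours(m,0,1)[0],key=cv2.contourArea))
  P=np.array([(T@np.append(ray(z,u,v)*z["d"][v,u],1))[:3] for u in range(x+6,x+w-6,2) for v in range(y+h-40,y+h-8,2)])
  wt=cv2.inRange(hsv,(0,0,200),(180,60,255)); wt[:310]=0; wt[:, :300]=0; wt[:,345:]=0; ys,xs=np.nonzero(wt)
  print(f,(x,y,w,h),np.median(P,0).round(2),P[:,0].std().round(2),z["T"][2,3].round(2),"line",xs.mean().round(1),ys.min(),ys.max())
```

```text
w3 (290, 280, 65, 82) [-29.05   0.56  -1.29] 7.74 330.11 line 322.0 310 360
w4 (290, 280, 66, 80) [-29.07   0.56  -2.14] 7.74 303.65 line 321.6 310 390
w5 (290, 280, 66, 81) [-29.12   0.56  -1.92] 10.89 237.64 line 322.0 310 405
w6 (297, 282, 67, 81) [-30.8    2.95  -2.05] 9.15 236.09 line 324.9 311 405
```

View pics/w6c.png

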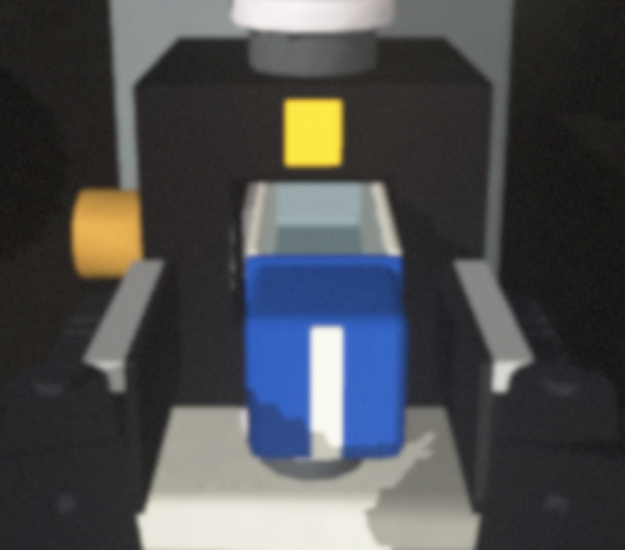

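The cap has moved about 2.4 mm towards −x, since the jaw pushes the cell to the far wall. Its top is about 1.6 mm higher than when pressed, so the seat now gives only about 1.6 mm. The opening pads swing backwards and probably dragged it up. I'll withdraw, shut the fingers and press the stopper's top down gently, so that nothing pulls on it.

Request:
{"method": "arm_command", "body": {"increments": [[[0,0,0],[0,0,8],0.5],[[0,0,0],[0,0,20],0.5],[[0,0,0],[0,0,34],0.5],[[0,0,0],[-2.4,-1,45],0.5],[[0,0,0],[-2.4,-1,45],1]]}}

```text
clock: 19.5
position: [523.3, 245.0, 140.9]
ee_rot: [-0.488, 0.511, 0.487, 0.513]
contact_force: [-0.0, -0.2, -0.7]
gripper_width: 29.5
```

Request:
{"method": "arm_command", "body": {"increments": [[[0,0,0],[0,0,0],1],[[0,0,0],[0,0,0],1],[[0,0,0],[0,0,0],1],[[0,0,0],[0,0,0],1],[[0,0,0],[0,0,0],1]]}}

```text
clock: 20.0
position: [523.1, 244.9, 140.5]
ee_rot: [-0.488, 0.511, 0.487, 0.513]
contact_force: [0.5, -1.1, 0.1]
gripper_width: -0.2
```

```bash
cat > cap.py <<'E'
from h import *
import sys
def cap(f,top,n=40):
  "cap top-face median height and centre line, world"
  z=np.load(f"pics/{f}.npz")
  P=[]
  for du in np.linspace(-7,7,9):
    for dv in np.linspace(-7,7,9):
      u,v=proj(f,[top[0]+du,top[1]+dv,top[2]])[0]; P.append(at_depth(f,u,v))
  P=np.array(P); return np.median(P,0).round(2), P[:,2].std().round(2), P[:,2].reshape(9,9).round(1)
E
python3 - <<'E'
from cap import *
s=snap("wrist","w7"); print(s["position"],s["contact_force"],s["gripper_width"])
print(proj("w7",[522,244,124]))
m,sd,g=cap("w7",(520,243,124)); print(m,sd); print(g[::2,::2])
m,sd,g=cap("w6",(520,243,124)); print(m,sd); print(g[::2,::2])
E
```

```text
[523.14027361 244.88371532 140.50426536] [ 0.51710864 -1.08313461  0.08791604] -0.18675563398396347
[[323.48716456 287.23921901]]
[519.8  233.49 147.93] 15.4
[[122.7 123.5 123.7 123.5 151.5]
 [124.5 123.8 148.1 155.6 160.9]
 [124.8 123.4 149.1 155.6 161.6]
 [123.5 124.3 147.9 155.6 162. ]
 [124.2 124.2 148.7 156.4 161.7]]
[520.01 242.92 124.01] 12.39
[[123.8 123.8 124.4 123.5 123.7]
 [124.3 123.8 124.1 124.5 124.1]
 [124.7 125.2 123.6 125.1 123.9]
 [124.8 123.6 123.  124.3 123.5]
 [123.1 125.  124.2 123.2 124.2]]
```

Request:
{"method": "arm_command", "body": {"increments": [[[0,0,0],[-0.5,-0.5,-4],1],[[0,0,0],[-0.5,-0.5,-8],1],[[0,0,0],[-0.5,-0.5,-11],1],[[0,0,0],[-0.5,-0.5,-13],1],[[0,0,0],[-0.5,-0.5,-13],1]]}}

```text
clock: 20.55
position: [522.5, 244.3, 127.1]
ee_rot: [-0.488, 0.512, 0.487, 0.513]
contact_force: [0.5, -0.1, -0.5]
gripper_width: 0.3
```

Request:
{"method": "arm_command", "body": {"increments": [[[0,0,0],[0,0,-0.5],1],[[0,0,0],[0,0,-1],1],[[0,0,0],[0,0,-1.5],1],[[0,0,0],[0,0,-1.5],1],[[0,0,0],[0,0,-1.5],1]]}}

```text
clock: 21.05
position: [522.5, 244.3, 125.7]
ee_rot: [-0.488, 0.511, 0.487, 0.513]
contact_force: [-0.4, 0.3, 0.2]
gripper_width: -0.1
```

Request:
{"method": "arm_command", "body": {"increments": [[[0,0,0],[0,0,-0.3],1],[[0,0,0],[0,0,-0.6],1],[[0,0,0],[0,0,-1],1],[[0,0,0],[0,0,-1],1],[[0,0,0],[0,0,-1],1]]}}

```text
clock: 21.55
position: [522.5, 244.3, 124.6]
ee_rot: [-0.488, 0.512, 0.487, 0.513]
contact_force: [0.1, 0.1, -0.1]
gripper_width: -0.1
```

Request:
{"method": "arm_command", "body": {"increments": [[[0,0,0],[0,0,-0.3],1],[[0,0,0],[0,0,-0.6],1],[[0,0,0],[0,0,-0.8],1],[[0,0,0],[0,0,-0.8],1],[[0,0,0],[0,0,-0.8],1]]}}

```text
clock: 22.05
position: [522.6, 244.3, 124.0]
ee_rot: [-0.488, 0.511, 0.487, 0.513]
contact_force: [-0.7, 0.2, 1.5]
gripper_width: -0.1
```

Request:
{"method": "arm_command", "body": {"increments": [[[0,0,0],[0,0,-0.3],1],[[0,0,0],[0,0,-0.6],1],[[0,0,0],[0,0,-0.8],1],[[0,0,0],[0,0,-0.8],1],[[0,0,0],[0,0,-0.8],1]]}}

```text
clock: 22.55
position: [522.7, 244.3, 124.0]
ee_rot: [-0.488, 0.511, 0.487, 0.513]
contact_force: [-1.4, -0.5, 4.7]
gripper_width: -0.2
```

Contact at z≈124.0, as the camera said. It holds at 4.7 N without moving, so the jaw's friction grips. Pressing on to z≈122.4.

Request:
{"method": "arm_command", "body": {"increments": [[[0,0,0],[0,0,-0.6],1],[[0,0,0],[0,0,-1.2],1],[[0,0,0],[0,0,-1.6],1],[[0,0,0],[0,0,-1.6],1],[[0,0,0],[0,0,-1.6],1]]}}

```text
clock: 23.05
position: [523.0, 244.5, 123.4]
ee_rot: [-0.488, 0.511, 0.487, 0.513]
contact_force: [-2.6, 0.1, 6.8]
gripper_width: 0.0
```

Request:
{"method": "arm_command", "body": {"increments": [[[0,0,0],[0,0,-0.6],1],[[0,0,0],[0,0,-1.2],1],[[0,0,0],[0,0,-1.5],1],[[0,0,0],[0,0,-1.5],1],[[0,0,0],[0,0,-1.5],1]]}}

```text
clock: 23.55
position: [523.4, 244.7, 123.1]
ee_rot: [-0.489, 0.51, 0.487, 0.513]
contact_force: [-2.9, -0.5, 8.3]
gripper_width: -0.2
```

Request:
{"method": "arm_command", "body": {"increments": [[[0,0,0],[-0.4,0,-0.8],1],[[0,0,0],[-0.4,0,-1.6],1],[[0,0,0],[-0.4,0,-2],1],[[0,0,0],[-0.4,0,-2],1],[[0,0,0],[-0.4,0,-2],1]]}}

```text
clock: 24.05
position: [523.5, 244.9, 122.6]
ee_rot: [-0.489, 0.509, 0.487, 0.514]
contact_force: [-4.4, -0.6, 7.7]
gripper_width: 0.3
```

Request:
{"method": "arm_command", "body": {"increments": [[[0,0,0],[0,0,4],1],[[0,0,0],[0,0,12],1],[[0,0,0],[0,0,25],1],[[0,0,0],[0,0,40],1],[[0,0,0],[0,0,40],1]]}}

```text
clock: 24.55
position: [524.9, 245.9, 165.4]
ee_rot: [-0.49, 0.507, 0.487, 0.516]
contact_force: [0.1, -1.2, 0.6]
gripper_width: 0.2
```

Run:
```python
from cap import *
s=snap("wrist","w8"); print(s["position"],s["contact_force"],R.from_quat(s["ee_rot"]).as_matrix().round(3).tolist())
m,sd,g=cap("w8",(520,241,123)); print(m,sd); print(g)
p=cv2.imread("pics/w8.png"); u,v=proj("w8",(520,243,123))[0].astype(int); print(u,v)
cv2.imwrite("pics/w8c.png",cv2.resize(p[v-70:v+70,u-80:u+80],None,fx=4,fy=4,interpolation=cv2.INTER_CUBIC))
```

```text
[524.93734399 245.87208121 165.39783084] [ 0.11433046 -1.19962143  0.5836801 ] [[0.011, -0.999, 0.046], [0.005, 0.047, 0.999], [-1.0, -0.011, 0.006]]
[520.   240.84 123.39] 0.67
[[123.2 124.3 123.5 124.2 122.6 122.2 123.9 124.1 123.9]
 [124.  124.2 124.  123.6 123.7 122.6 124.  123.  122.4]
 [123.  124.2 123.4 122.4 123.  123.2 122.9 124.2 123.4]
 [121.9 123.6 122.4 123.7 124.2 122.8 122.6 123.4 122.7]
 [124.8 124.2 124.6 124.3 123.5 122.6 122.4 124.2 123.3]
 [122.4 123.4 124.1 123.8 124.2 123.1 124.1 123.2 124.2]
 [122.5 123.7 123.  123.2 122.8 123.3 123.2 123.8 122.8]
 [123.2 123.1 122.9 123.5 123.9 123.  124.8 122.9 122.9]
 [123.3 123.2 123.2 123.8 123.1 124.2 122.9 124.8 123.5]]
331 264
```

Run:
```python
from cap import *
def mn(f,c,r): 
  P=[]
  for du in np.linspace(-r,r,15):
    for dv in np.linspace(-r,r,15):
      u,v=proj(f,[c[0]+du,c[1]+dv,c[2]])[0]; P.append(at_depth(f,u,v)[2])
  P=np.array(P); med=np.median(P); k=abs(P-med)<3; return P[k].mean().round(2),k.mean().round(2)
for f,c in (("w1",None),("w4",None),("w5",(522,242,124)),("w6",(520,242,124)),("w8",(520,241,123.4))):
  print(f,"block",mn(f,(541,222,70),5),mn(f,(504,222,70),5),"cap",mn(f,c,7) if c else "")
```

```text
w1 block (np.float64(70.22), np.float64(1.0)) (np.float64(70.25), np.float64(0.99)) cap 
w4 block (np.float64(70.07), np.float64(1.0)) (np.float64(70.15), np.float64(1.0)) cap 
w5 block (np.float64(70.13), np.float64(1.0)) (np.float64(70.17), np.float64(0.99)) cap (np.float64(124.0), np.float64(1.0))
w6 block (np.float64(70.17), np.float64(0.99)) (np.float64(70.21), np.float64(1.0)) cap (np.float64(124.12), np.float64(1.0))
w8 block (np.float64(70.18), np.float64(0.99)) (np.float64(70.13), np.float64(1.0)) cap (np.float64(123.47), np.float64(0.98))
```

View pics/w8c.png

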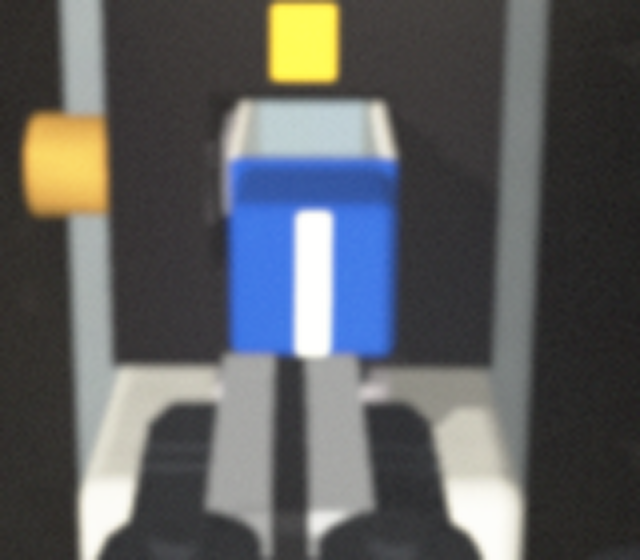

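Crop: the cell stands square in the well, line along the light path, fingers clear. Cap top is at 123.4 (block checks at 70.15), so the seat has given about 2.4 mm. That is inside the limits but low. I'll press once more, a little deeper, with the tool levelled.

Request:
{"method": "arm_command", "body": {"increments": [[[-0.3,0.6,0],[-2.9,-2.4,-8],1],[[-0.3,0.6,0],[-2.9,-2.4,-18],1],[[-0.3,0.6,0],[-2.9,-2.4,-28],1],[[-0.3,0.6,0],[-2.9,-2.4,-38],1],[[-0.3,0.6,0],[-2.9,-2.4,-38],1]]}}

```text
clock: 25.1
position: [520.6, 242.5, 124.0]
ee_rot: [-0.488, 0.513, 0.488, 0.51]
contact_force: [-0.8, -0.3, -0.9]
gripper_width: 0.3
```

Request:
{"method": "arm_command", "body": {"increments": [[[0,0,0],[0,0,-1],1],[[0,0,0],[0,0,-2],1],[[0,0,0],[0,0,-3],1],[[0,0,0],[0,0,-3],1],[[0,0,0],[0,0,-3],1]]}}

```text
clock: 25.6
position: [521.1, 242.8, 122.7]
ee_rot: [-0.488, 0.513, 0.488, 0.51]
contact_force: [-1.4, -1.4, 6.3]
gripper_width: -0.0
```

Request:
{"method": "arm_command", "body": {"increments": [[[0,0,0],[0,0,-0.5],1],[[0,0,0],[0,0,-1],1],[[0,0,0],[0,0,-1],1],[[0,0,0],[0,0,-1],1],[[0,0,0],[0,0,-1],1]]}}

```text
clock: 26.1
position: [521.5, 243.0, 123.0]
ee_rot: [-0.489, 0.512, 0.488, 0.511]
contact_force: [-3.0, -0.2, 7.3]
gripper_width: -0.0
```

Request:
{"method": "arm_command", "body": {"increments": [[[0,0,0],[-0.3,0,-0.8],1],[[0,0,0],[-0.3,0,-1.6],1],[[0,0,0],[-0.3,0,-2.4],1],[[0,0,0],[-0.3,0,-2.4],1],[[0,0,0],[-0.3,0,-2.4],1]]}}

```text
clock: 26.6
position: [521.8, 243.3, 122.2]
ee_rot: [-0.489, 0.511, 0.488, 0.511]
contact_force: [-2.9, 0.2, 8.6]
gripper_width: -0.0
```

Request:
{"method": "arm_command", "body": {"increments": [[[0,0,0],[-0.3,0,-1],1],[[0,0,0],[-0.3,0,-2],1],[[0,0,0],[-0.3,0,-2.2],1],[[0,0,0],[-0.3,0,-2.2],1],[[0,0,0],[-0.3,0,-2.2],1]]}}

```text
clock: 27.1
position: [522.1, 243.6, 121.9]
ee_rot: [-0.49, 0.511, 0.488, 0.511]
contact_force: [-3.4, -1.6, 10.2]
gripper_width: 0.3
```

Request:
{"method": "arm_command", "body": {"increments": [[[0,0,0],[0,0,4],1],[[0,0,0],[0,0,12],1],[[0,0,0],[0,0,25],1],[[0,0,0],[0,0,40],1],[[0,0,0],[0,0,40],1]]}}

```text
clock: 27.6
position: [523.5, 244.5, 164.6]
ee_rot: [-0.49, 0.508, 0.488, 0.513]
contact_force: [0.1, 0.8, 0.1]
gripper_width: 0.1
```

```bash
cat >> cap.py <<'E'
def mn(f,c,r): 
  P=[]
  for du in np.linspace(-r,r,15):
    for dv in np.linspace(-r,r,15):
      u,v=proj(f,[c[0]+du,c[1]+dv,c[2]])[0]; P.append(at_depth(f,u,v)[2])
  P=np.array(P); k=abs(P-np.median(P))<3; return P[k].mean().round(2),k.mean().round(2)
E
python3 - <<'E'
from cap import *
s=snap("wrist","w9"); print(s["position"],s["contact_force"])
print(mn("w9",(541,222,70),5),mn("w9",(504,222,70),5),"cap",mn("w9",(520,241,123),7),[mn("w9",(520+a,241+b,123),3)[0] for a,b in((-5,0),(5,0),(0,-5),(0,5))])
E
```

```text
[523.51594356 244.52259527 164.57939042] [0.09503224 0.77343883 0.11791638]
(np.float64(70.23), np.float64(0.99)) (np.float64(70.18), np.float64(0.99)) cap (np.float64(123.43), np.float64(1.0)) [np.float64(123.41), np.float64(123.45), np.float64(123.5), np.float64(123.72)]
```

The cap returned to 123.43, the same as before (about 2.3 mm given). I'll press again and measure the cap by camera while it is under load, to separate finger flex from real rebound.

Request:
{"method": "arm_command", "body": {"increments": [[[-0.2,0.4,0],[-0.8,-0.6,-8],1],[[-0.2,0.4,0],[-0.8,-0.6,-18],1],[[-0.2,0.4,0],[-0.8,-0.6,-28],1],[[-0.2,0.4,0],[-0.8,-0.6,-37],1],[[-0.2,0.4,0],[-0.8,-0.6,-37],1]]}}

```text
clock: 28.15
position: [521.2, 242.9, 124.2]
ee_rot: [-0.489, 0.513, 0.489, 0.509]
contact_force: [-0.5, 0.6, 0.6]
gripper_width: -0.2
```

Request:
{"method": "arm_command", "body": {"increments": [[[0,0,0],[0,0,-1],1],[[0,0,0],[0,0,-2],1],[[0,0,0],[0,0,-3],1],[[0,0,0],[0,0,-3.5],1],[[0,0,0],[0,0,-3.5],1]]}}

```text
clock: 28.65
position: [521.9, 243.3, 122.8]
ee_rot: [-0.489, 0.512, 0.488, 0.509]
contact_force: [-2.0, -0.2, 8.4]
gripper_width: 0.3
```

Request:
{"method": "arm_command", "body": {"increments": [[[0,0,0],[-0.3,-0.2,-1],1],[[0,0,0],[-0.3,-0.2,-2],1],[[0,0,0],[-0.3,-0.2,-2.4],1],[[0,0,0],[-0.3,-0.2,-2.4],1],[[0,0,0],[-0.3,-0.2,-2.4],1]]}}

```text
clock: 29.15
position: [522.2, 243.4, 122.4]
ee_rot: [-0.49, 0.511, 0.488, 0.51]
contact_force: [-2.6, -1.1, 9.3]
gripper_width: 0.1
```

Run:
```python
from cap import *
s=snap("wrist","w10"); print(s["position"],s["contact_force"],R.from_quat(s["ee_rot"]).as_matrix()[:,0].round(3))
for y in range(231,246,2): print(y,[mn("w10",(x,y,122.5),1.0) for x in (514,517,520,523,526)])
print(mn("w10",(541,222,70),5),mn("w10",(504,222,70),5))
```

```text
[522.21952436 243.42908371 122.37216511] [-2.62021789 -1.1165961   9.27574024] [ 0.    -0.003 -1.   ]
231 [(np.float64(116.97), np.float64(0.95)), (np.float64(117.62), np.float64(0.91)), (np.float64(117.51), np.float64(0.96)), (np.float64(118.16), np.float64(0.92)), (np.float64(118.56), np.float64(1.0))]
233 [(np.float64(121.39), np.float64(0.8)), (np.float64(121.38), np.float64(0.62)), (np.float64(121.24), np.float64(0.6)), (np.float64(121.27), np.float64(0.53)), (np.float64(128.08), np.float64(0.53))]
235 [(np.float64(129.36), np.float64(0.51)), (np.float64(130.2), np.float64(0.97)), (np.float64(130.98), np.float64(0.94)), (np.float64(131.32), np.float64(0.96)), (np.float64(131.34), np.float64(1.0))]
237 [(np.float64(134.28), np.float64(0.45)), (np.float64(134.99), np.float64(0.96)), (np.float64(135.14), np.float64(1.0)), (np.float64(135.46), np.float64(0.97)), (np.float64(135.83), np.float64(0.99))]
239 [(np.float64(138.46), np.float64(0.71)), (np.float64(139.23), np.float64(0.97)), (np.float64(139.3), np.float64(1.0)), (np.float64(139.69), np.float64(1.0)), (np.float64(139.71), np.float64(0.99))]
241 [(np.float64(142.82), np.float64(0.8)), (np.float64(142.84), np.float64(0.98)), (np.float64(143.29), np.float64(1.0)), (np.float64(143.36), np.float64(0.99)), (np.float64(143.85), np.float64(0.97))]
243 [(np.float64(146.65), np.float64(0.89)), (np.float64(146.68), np.float64(1.0)), (np.float64(146.79), np.float64(1.0)), (np.float64(147.16), np.float64(1.0)), (np.float64(147.35), np.float64(1.0))]
245 [(np.float64(150.23), np.float64(0.9)), (np.float64(150.23), np.float64(0.95)), (np.float64(150.61), np.float64(1.0)), (np.float64(150.72), np.float64(1.0)), (np.float64(150.75), np.float64(1.0))]
(np.float64(70.15), np.float64(1.0)) (np.float64(70.18), np.float64(1.0))
```

```bash
cat >> cap.py <<'E'
def edge(f,top,yf=231.2):
  "height of the blue/glass boundary on the front face (world)"
  p=cv2.imread(f"pics/{f}.png").astype(float); b=p[...,2]/(p[...,0]+1)   # red/blue ratio: low on the stopper
  H=[]
  for x in np.linspace(514,526,13):
    hs=np.arange(top-28,top-16,.1); uv=proj(f,[[x,yf,h] for h in hs]).astype(np.float32)
    r=cv2.remap(b.astype(np.float32),uv[:,0],uv[:,1],cv2.INTER_LINEAR)[:,0]
    t=(r.max()+r.min())/2; i=np.argmax(r<t); H.append(hs[i])
  return np.median(H).round(2),np.std(H).round(2)
E
python3 - <<'E'
from cap import *
for f,t in (("w6",124.1),("w8",123.4),("w9",123.4),("w10",122.8),("w7",124.1)): print(f,edge(f,t))
E
```

```text
w6 (np.float64(103.4), np.float64(0.51))
w8 (np.float64(102.8), np.float64(0.64))
w9 (np.float64(103.0), np.float64(0.63))
w10 (np.float64(102.3), np.float64(0.52))
w7 (np.float64(103.9), np.float64(0.59))
```

The stopper's lower edge shows the cap really is about 0.7 mm lower under load, so it springs back when I lift off fast. This time I unload slowly, so that the jaw's friction can catch it.

Request:
{"method": "arm_command", "body": {"increments": [[[0,0,0],[0,0,-1.2],1],[[0,0,0],[0,0,-1.1],1],[[0,0,0],[0,0,-0.9],1],[[0,0,0],[0,0,-0.7],1],[[0,0,0],[0,0,-0.5],1]]}}

```text
clock: 29.7
position: [522.2, 243.5, 122.5]
ee_rot: [-0.49, 0.511, 0.488, 0.51]
contact_force: [-2.3, -1.0, 5.1]
gripper_width: -0.0
```

Request:
{"method": "arm_command", "body": {"increments": [[[0,0,0],[0,0,-0.5],1],[[0,0,0],[0,0,-0.4],1],[[0,0,0],[0,0,-0.3],1],[[0,0,0],[0,0,-0.2],1],[[0,0,0],[0,0,-0.1],1]]}}

```text
clock: 30.2
position: [522.2, 243.4, 122.4]
ee_rot: [-0.49, 0.511, 0.488, 0.51]
contact_force: [-2.1, -0.6, 5.1]
gripper_width: 0.2
```

Request:
{"method": "arm_command", "body": {"increments": [[[0,0,0],[0,0,0.1],1],[[0,0,0],[0,0,0.2],1],[[0,0,0],[0,0,0.3],1],[[0,0,0],[0,0,0.4],1],[[0,0,0],[0,0,0.5],1]]}}

```text
clock: 30.7
position: [522.0, 243.4, 122.7]
ee_rot: [-0.49, 0.511, 0.488, 0.51]
contact_force: [-0.8, -0.8, 3.9]
gripper_width: -0.1
```

Request:
{"method": "arm_command", "body": {"increments": [[[0,0,0],[0,0,0.2],1],[[0,0,0],[0,0,0.5],1],[[0,0,0],[0,0,0.8],1],[[0,0,0],[0,0,1.2],1],[[0,0,0],[0,0,1.6],1]]}}

```text
clock: 31.2
position: [522.2, 243.4, 124.0]
ee_rot: [-0.49, 0.511, 0.488, 0.51]
contact_force: [-1.1, 0.4, 0.3]
gripper_width: -0.3
```

Request:
{"method": "arm_command", "body": {"increments": [[[0,0,0],[0,0,4],1],[[0,0,0],[0,0,12],1],[[0,0,0],[0,0,25],1],[[0,0,0],[0,0,40],1],[[0,0,0],[0,0,40],1]]}}

```text
clock: 31.7
position: [523.8, 244.5, 167.5]
ee_rot: [-0.491, 0.509, 0.488, 0.512]
contact_force: [-0.0, -0.9, -0.1]
gripper_width: 0.2
```

Run:
```python
from cap import *
s=snap("wrist","w11"); print(s["position"],s["contact_force"])
print(mn("w11",(541,222,70),5),mn("w11",(504,222,70),5),"cap",mn("w11",(520,241,123),7),edge("w11",123.4))
```

```text
[523.83745677 244.45522143 167.46445339] [-0.00473134 -0.86283851 -0.07714952]
(np.float64(70.26), np.float64(1.0)) (np.float64(70.14), np.float64(1.0)) cap (np.float64(123.35), np.float64(1.0)) (np.float64(102.5), np.float64(0.64))
```

Independent check of the seat's free height, from the depth in the first well view.

Run:
```python
from cap import *
for x in (514,517,520,523): print(x,[mn("w1",(x,y,23),1.0)[0] for y in (238,240,242,244,246,248,250,252)])
for u in range(318,340,3): print(u,[at_depth("w1",u,v)[2].round(1) for v in range(215,236,2)])
```

```text
514 [np.float64(69.94), np.float64(68.75), np.float64(23.55), np.float64(23.75), np.float64(23.89), np.float64(23.53), np.float64(23.46), np.float64(23.75)]
517 [np.float64(69.98), np.float64(23.86), np.float64(23.62), np.float64(23.5), np.float64(23.85), np.float64(23.9), np.float64(23.2), np.float64(23.69)]
520 [np.float64(70.0), np.float64(23.78), np.float64(24.15), np.float64(24.16), np.float64(23.32), np.float64(23.37), np.float64(23.75), np.float64(23.84)]
523 [np.float64(69.74), np.float64(23.84), np.float64(23.63), np.float64(23.46), np.float64(24.13), np.float64(23.83), np.float64(23.52), np.float64(23.71)]
318 [np.float64(68.4), np.float64(23.5), np.float64(24.7), np.float64(24.5), np.float64(21.9), np.float64(22.8), np.float64(24.1), np.float64(24.3), np.float64(24.1), np.float64(23.6), np.float64(21.3)]
321 [np.float64(69.6), np.float64(23.4), np.float64(23.9), np.float64(23.1), np.float64(25.0), np.float64(23.5), np.float64(23.6), np.float64(23.0), np.float64(23.5), np.float64(23.6), np.float64(20.0)]
324 [np.float64(67.2), np.float64(22.6), np.float64(23.0), np.float64(
[... 439 characters left out ...]
64(24.4), np.float64(23.3), np.float64(23.4), np.float64(23.2), np.float64(23.7), np.float64(19.8)]
333 [np.float64(69.0), np.float64(23.7), np.float64(22.7), np.float64(22.6), np.float64(22.7), np.float64(23.8), np.float64(23.0), np.float64(24.4), np.float64(23.8), np.float64(23.8), np.float64(20.4)]
336 [np.float64(68.8), np.float64(22.9), np.float64(24.5), np.float64(23.3), np.float64(24.5), np.float64(24.0), np.float64(24.0), np.float64(23.9), np.float64(23.2), np.float64(24.0), np.float64(20.1)]
339 [np.float64(69.3), np.float64(7.8), np.float64(8.7), np.float64(7.7), np.float64(7.4), np.float64(8.9), np.float64(8.6), np.float64(8.7), np.float64(8.2), np.float64(13.2), np.float64(20.6)]
```

Seat free at 23.5 (well base reads 8.0, as it should) and the underside now at 21.15, so the seat has given about 2.35 mm. That agrees with the felt value of about 2.4. Checking for creep.

Request:
{"method": "arm_command", "body": {"increments": [[[0,0,0],[0,0,0],1],[[0,0,0],[0,0,0],1],[[0,0,0],[0,0,0],1],[[0,0,0],[0,0,0],1],[[0,0,0],[0,0,0],1]]}}

```text
clock: 32.25
position: [522.9, 243.9, 165.6]
ee_rot: [-0.49, 0.51, 0.488, 0.511]
contact_force: [-0.2, -0.2, -0.9]
gripper_width: 0.2
```

Request:
{"method": "arm_command", "body": {"increments": [[[0,0,0],[0,0,0],1],[[0,0,0],[0,0,0],1],[[0,0,0],[0,0,0],1],[[0,0,0],[0,0,0],1],[[0,0,0],[0,0,0],1]]}}

```text
clock: 32.75
position: [522.9, 244.0, 165.6]
ee_rot: [-0.49, 0.51, 0.488, 0.511]
contact_force: [0.2, -0.0, -0.6]
gripper_width: 0.2
```

Request:
{"method": "arm_command", "body": {"increments": [[[0,0,0],[0,0,0],1],[[0,0,0],[0,0,0],1],[[0,0,0],[0,0,0],1],[[0,0,0],[0,0,0],1],[[0,0,0],[0,0,0],1]]}}

```text
clock: 33.25
position: [522.9, 244.0, 165.6]
ee_rot: [-0.49, 0.51, 0.488, 0.511]
contact_force: [0.5, -0.6, -0.3]
gripper_width: 0.0
```

Run:
```python
from cap import *
for f in ("w12","w13","w14"):
  s=snap("wrist",f)
  print(s["clock"],mn(f,(541,222,70),5),mn(f,(504,222,70),5),"cap",mn(f,(520,241,123),7),edge(f,123.4))
```

```text
33.25 (np.float64(70.19), np.float64(0.99)) (np.float64(70.13), np.float64(1.0)) cap (np.float64(123.28), np.float64(1.0)) (np.float64(103.1), np.float64(0.63))
33.3 (np.float64(70.09), np.float64(1.0)) (np.float64(70.25), np.float64(0.99)) cap (np.float64(123.3), np.float64(1.0)) (np.float64(103.1), np.float64(0.62))
33.35 (np.float64(70.21), np.float64(1.0)) (np.float64(70.18), np.float64(0.99)) cap (np.float64(123.32), np.float64(0.99)) (np.float64(103.1), np.float64(0.61))
```

Stable at 123.30, no creep, about 2.4 mm given. One more press at about 12 N to get nearer 3 mm. The spring and friction figures bound that at 4.1 mm, so it stays under 5.

Request:
{"method": "arm_command", "body": {"increments": [[[-0.1,0.3,0],[-0.8,-0.6,-8],1],[[-0.1,0.3,0],[-0.8,-0.6,-18],1],[[-0.1,0.3,0],[-0.8,-0.6,-28],1],[[-0.1,0.3,0],[-0.8,-0.6,-38],1],[[-0.1,0.3,0],[-0.8,-0.6,-38],1]]}}

```text
clock: 33.9
position: [520.9, 242.5, 125.2]
ee_rot: [-0.489, 0.514, 0.489, 0.508]
contact_force: [-0.3, -0.5, 0.3]
gripper_width: -0.1
```

Request:
{"method": "arm_command", "body": {"increments": [[[0,0,0],[0,0,-1],1],[[0,0,0],[0,0,-2],1],[[0,0,0],[0,0,-3],1],[[0,0,0],[0,0,-3.5],1],[[0,0,0],[0,0,-3.5],1]]}}

```text
clock: 34.4
position: [521.3, 242.7, 123.2]
ee_rot: [-0.489, 0.513, 0.489, 0.508]
contact_force: [-1.7, -0.2, 4.7]
gripper_width: 0.1
```

Request:
{"method": "arm_command", "body": {"increments": [[[0,0,0],[-0.2,-0.2,-1],1],[[0,0,0],[-0.2,-0.2,-2],1],[[0,0,0],[-0.2,-0.2,-2.6],1],[[0,0,0],[-0.2,-0.2,-2.6],1],[[0,0,0],[-0.2,-0.2,-2.6],1]]}}

```text
clock: 34.9
position: [521.7, 242.9, 122.5]
ee_rot: [-0.49, 0.512, 0.489, 0.509]
contact_force: [-3.3, 0.3, 7.6]
gripper_width: 0.2
```

Request:
{"method": "arm_command", "body": {"increments": [[[0,0,0],[-0.3,-0.2,-1.5],1],[[0,0,0],[-0.3,-0.2,-2.5],1],[[0,0,0],[-0.3,-0.2,-3],1],[[0,0,0],[-0.3,-0.2,-3],1],[[0,0,0],[-0.3,-0.2,-3],1]]}}

```text
clock: 35.4
position: [522.3, 243.1, 121.9]
ee_rot: [-0.49, 0.511, 0.489, 0.51]
contact_force: [-3.0, -1.2, 10.4]
gripper_width: -0.5
```

Request:
{"method": "arm_command", "body": {"increments": [[[0,0,0],[-0.1,0,-1.6],1],[[0,0,0],[-0.1,0,-1.3],1],[[0,0,0],[-0.1,0,-1],1],[[0,0,0],[-0.1,0,-0.7],1],[[0,0,0],[-0.1,0,-0.4],1]]}}

```text
clock: 35.9
position: [522.1, 243.1, 122.3]
ee_rot: [-0.49, 0.511, 0.489, 0.51]
contact_force: [-3.1, -0.6, 4.6]
gripper_width: -0.0
```

Request:
{"method": "arm_command", "body": {"increments": [[[0,0,0],[0,0,0],1],[[0,0,0],[0,0,0.4],1],[[0,0,0],[0,0,0.8],1],[[0,0,0],[0,0,1.3],1],[[0,0,0],[0,0,1.8],1]]}}

```text
clock: 36.4
position: [522.4, 243.3, 123.7]
ee_rot: [-0.49, 0.51, 0.489, 0.51]
contact_force: [0.8, -0.2, -0.4]
gripper_width: 0.0
```

Request:
{"method": "arm_command", "body": {"increments": [[[0,0,0],[0,0,2],1],[[0,0,0],[0,0,10],1],[[0,0,0],[0,0,25],1],[[0,0,0],[0,0,42],1],[[0,0,0],[0,0,42],1]]}}

```text
clock: 36.9
position: [524.0, 244.3, 168.7]
ee_rot: [-0.491, 0.508, 0.489, 0.512]
contact_force: [1.2, 0.0, 0.6]
gripper_width: 0.1
```

Run:
```python
from cap import *
for f in ("w15","w16"):
  s=snap("wrist",f)
  print(s["clock"],s["position"],mn(f,(541,222,70),5),mn(f,(504,222,70),5),"cap",mn(f,(520,241,123),7),edge(f,123.4))
```

```text
36.9 [523.9988862  244.2791501  168.70436803] (np.float64(70.17), np.float64(0.99)) (np.float64(70.13), np.float64(1.0)) cap (np.float64(123.39), np.float64(1.0)) (np.float64(103.0), np.float64(0.64))
36.95 [523.04066448 243.80508449 167.07628237] (np.float64(70.19), np.float64(1.0)) (np.float64(70.16), np.float64(1.0)) cap (np.float64(123.33), np.float64(1.0)) (np.float64(102.6), np.float64(0.59))
```

The cap settles at 123.3 again, so the jaw's friction holds the seat at about 2.4 mm and more pressing won't change that. It is stable, in range and clear of the robot, so I'm handing in.

```bash
python3 -c "
from h import *
s=readout.read_state(); print(s['clock'],s['position'],s['contact_force'])
print(arm.job_done())"
```

```text
37.0 [522.33700676 243.34993493 165.92294305] [-0.33811865  0.68504138 -0.54337027]
the job is handed in; nothing more can be done
None
```

The blue-stoppered cell is in the photometer's well, upright, with its clear sides along the light path. The seat has given about 2.4 mm, inside your 2–5 mm limits but short of the 3 mm you asked for. I handed the job in at 37 s.

**Pressing:** I felt the seat at about 47 mm below the mouth and pressed it about 3.1 mm with the cell still gripped. When the fingers opened, the cell rose and only about 1.6 mm remained, so the cell was briefly below your 2 mm minimum. I then pressed the stopper down several times with shut fingers, reaching at most about 3.9 mm by tool position.

**Last checks:**
- **Cap height:** each time I lifted off, the cap came back to 123.3–123.4 mm. A check about 1.5 s after one lift showed no drift.
- **Seat:** two separate estimates of its free height, by feel and by camera depth, agree on 2.35–2.45 mm given.
- **Robot:** the shut fingers were about 42 mm above the cap and touching nothing.

**What disagreed:** while pressing, tool position read about 0.5–0.8 mm more travel than the force suggested. I took most of the cell's rise on lift-off to be the spring working against the jaw's limited friction. I did not look again at the beaker or flask at the end, but no move went near them.

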